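Hang the niche door back on its lift-off hinges

ROBOT

A 6-joint arm with a two-finger parallel gripper is mounted at the origin on the work surface. World frame = base frame: x ahead of the robot, y to its left, z up, the work surface at z = 0. Lengths are in m, angles in rad, forces in N, time in s.
With the tool pointing down it reaches from about 0.25 to 0.85 m from the base axis. Payload 12.5 kg.
Tool frame: the origin (TCP) lies at the centre of the arm's flange, where the gripper is bolted on; the fingertips stand 186 mm ahead of it and the grasp point (between the pads) lies 167 mm ahead of it; z points along the fingers, x is the direction in which the jaws open and shut, and the axes are right-handed (so a half turn about z gives the same grasp; the last joint's range is limited). The gripper opens to 93 mm and grips with 3 to 60 N. Pads are 15 mm wide; open, the fingers measure 128 mm over their backs; the gripper's body (75 mm by 188 mm) begins 65 mm behind the grasp point.
Start: joints at [1.136, 0.351, 1.652, -0, 1.139, -0.085], TCP at [0.188, 0.517, 0.405] pointing down, gripper open.
Joint ranges: [-2.75, 2.75], [-0.79, 2.1], [0.01, 2.65], [-1.57, 4.71], [0.07, 3.14], [-2.87, 2.87]. Speed limits (rad/s): [2.22, 2.22, 2.79, 3.14, 3.14, 3.14].

INTERFACE

Orientations are given as a unit quaternion [w, x, y, z].
In Python, from rig import arm gives the robot as it stands.
- The arm moves only by the shell command python3 -m creep 'ROWS' [FORCE]. ROWS is JSON, a list of rows, each a list of 3 entries, a list of its own where there are three numbers: the shift along the world's x, y, z in mm, then the turn about the world's z in rad, then the finger opening in mm, from 0 to 93. A call has 1 to 12 rows; each row shifts and turns the commanded pose from where the row before left it; what a row does not reach is not made up. A row lasts 1/8 s, in which the tool goes at most 62.5 mm and 10.7 degrees, less where a joint would pass 70% of its speed; a pose out of reach is approached as far as the arm can. A call with a gripper value outside its range is refused whole. The fingers move at their own pace and stop on an object; FORCE is the grip in N (left out, the last holds). Time passes only in rows, so rows that do not move let the fingers close. It gives the time, the measured TCP pose, the force and the opening at its end, in the units of the state.
- arm.get_state(): the state, without advancing time (a new reading comes with each control period).
- arm.capture(name): name is "scene" or "top"; returns a dict with "image" (384x512x3 uint8, blue, green, red), "fx", "fy", "cx", "cy" (pixels), "eye" and "rotation" of the camera in the world. Camera axes: x right, y up, looking along -z (the intrinsics and any distortion apply to the point x, -y, -z); pixel columns grow to the right and rows downward; lengths in m; the calibration is good to about 2 mm. A picture is of the moment at which its call begins. There is no depth.
- arm.finish_job(): hands the job in, once; it reports no verdict.
The state is a dict: "time_s": time; "joint_positions": joint angles; "dq": joint speeds; "joint_efforts": joint torques, N m; "eef_pos": TCP position; "tool_rot": TCP orientation; "contact_force": force on the tool from outside, world axes, zero at the start; "ft_torque": the same for the moment, N m; "gripper_width": opening from 0.0 (shut) to 1.0 (fully open).
Only numpy, scipy, OpenCV 4.12 (cv2) and the standard library are available. Lean on these libraries where they do the work, as an engineer would, in place of code of your own. Each camera call takes 0.05 s, during which the arm holds its last target.

TASK

Hang the little wooden door back on the niche: hold it standing well open from the wall, lower both of its hinge knuckles together over the two hinge pins until they sit fully down on their collars, let go, and then swing the door fully shut. Feel for the pins, because they do not stand exactly where they should: go gently so that nothing is forced or dropped onto the hinges, and leave the bowl, jar, spoon rest, striker, stopwatch and spare cork block where they are.

Things in the scene. Friction and masses are not known exactly. Their poses are not given: they have to be found in the camera images.
- door: Loose plank door, upright on its lower edge between two loose cork blocks (75 thick, 150 long, 50 mm high). Panel 18 mm thick (x), 160 wide (y -80 to +80), 190 high (z), about 0.36 kg (varies), balanced about its middle. Origin: centre of the panel's underside; z up, -x out of its front (side with the pull knob), -y towards the hinge edge.
- door_top (a point): Middle of the panel's top edge, (0, 0, 190) mm in the door's frame. The upper 28 mm is bare wood on both faces, good to pinch from above. Brass hinge leaves stand 2 mm proud of the faces at y below -58 mm, z 20 to 50 and 130 to 160 mm.
- knuckle_low (a point): Centre of the lower end of the lower knuckle: (0, -94, 20) mm in the door's frame. Both knuckles are upright brass tubes on one axis, 30 mm long, 15 mm outside, 10.5 mm bore, open at both ends, standing off the hinge edge.
- knuckle_up (a point): Centre of the lower end of the upper knuckle: (0, -94, 130) mm in the door's frame.
- free_edge (a point): Middle of the door's free edge: (0, +80, 95) mm in the door's frame. A brass pull knob 22 mm across stands 26 mm out of the front face at (y +55, z 95 mm).
- niche: Fixed low plastered wall, 410 mm long (y), 206 deep (x), 262 high (z), with a stone-framed niche in its front, which looks along -x (front face at x = -100 mm). Opening y -65 to +65, z 55 to 205 mm. Origin: centre of its underside. The door's yaw equals the niche's when shut and grows as it opens (free edge comes out along -x): square open is niche yaw + 90 degrees.
- seat_low (a point): Nominal top of the lower hinge collar, (-117, -94, 55) mm in the niche's frame, where the lower knuckle's end comes to sit. A greased steel pin 8 mm in diameter with a flat top (0.4 mm chamfer) rises 22 mm above the collar. The collar is 15 mm in diameter, 12 high, on a short arm from a brass strip 28 wide, 3 thick on the wall. Hung, the door's underside is at z = 35 mm.
- seat_up (a point): Nominal top of the upper collar, (-117, -94, 165) mm in the niche's frame, with an equal pin. Strip and pins were adjusted by hand: both stand, by the same unmeasured amount, up to 5 mm off nominal along the niche's y and up to 4 mm along its x; upright and firm. The lower knuckle must come in sideways below the upper collar: door's underside 60 to 100 mm high.
- buffer (a point): Between two rubber buffers (8 mm thick) on the wall face, (-108, 73.5, 130) mm in the niche's frame, z 75 and 185: they stop the door shut, parallel to the wall, its mid-plane at about x = -117 mm. On its pins the door swings freely and stays where left. Feel for the pins with less than 30 N; a drop of more than 2 mm or a slam is too hard.
- bowl: Bystander: brass singing bowl, 96 mm across, on a round wooden base, 68 mm high together, standing in the niche. Origin under its centre.
- jar: Bystander: jade-green glass jar with a wooden twist cap, 76 mm across, 102 mm high. Origin under its centre.
- spoon_rest: Bystander: coconut-wood spoon rest, a 96 mm dish with a flat handle, 250 mm long, 16 mm high.
- striker: Bystander: wooden striker of the bowl, 178 mm long, 26 mm thick, lying.
- stopwatch: Bystander: stopwatch lying flat, 58 mm across, 17 mm thick; it may lie below the door's swing (the hung door clears it).
- cork_spare: Bystander: a third cork block lying flat, 150 x 75 x 50 mm.
Mind the look-alikes: they are no part of the job. What is shaped like the door but blue, green or white is not meant.

How it is judged:
By the outcome, as a careful person would: the job done as asked, in the order asked, and still so for the second after the job is handed in, with the robot touching nothing.
It also fails if it takes over 72 s, if anything falls off the work surface, if the arm or the gripper's body presses on something with over 40 N, if the wrist force passes 120 N, or if a joint passes its speed limit or range.

## Working session

There is one attempt and no reset: what is moved stays moved. The work goes in short steps, Python scripts to look and compute and a shell command to move; the robot and the scene stay as the last step left them, time stands still between calls to the robot, and variables do not carry over. Pictures are saved under pics/ and viewed, and the job is handed in when it is done.

```bash
ls; mkdir -p pics; python3 - <<'E'
from rig import arm
import cv2
s=arm.get_state();print(s)
for n in("scene","top"):
    c=arm.capture(n);cv2.imwrite(f"pics/{n}0.png",c["image"]);print(n,{k:v for k,v in c.items() if k!="image"})
E
```

```text
pics
{'time_s': 0.0, 'joint_positions': array([ 1.13642513e+00,  3.51214561e-01,  1.65241186e+00,  2.39579189e-06,
        1.13906638e+00, -8.45842086e-02]), 'dq': array([-0.00294809,  0.0012663 ,  0.00041389,  0.00111588,  0.00066587,
        0.00018487]), 'joint_efforts': array([-2.02846641e-03, -4.97323072e+01, -2.85255039e+01,  6.97552459e-02,
        2.58390832e-02, -7.88748412e-05]), 'eef_pos': array([0.1883985 , 0.51659302, 0.40421783]), 'tool_rot': array([ 2.75201274e-04,  8.19358968e-01,  5.73280542e-01, -4.76283798e-04]), 'contact_force': array([ 0.29825189, -0.01387822, -0.58524565]), 'ft_torque': array([ 0.04129861, -0.02368756, -0.00909954]), 'gripper_width': 1.0007301058068339}
scene {'fx': 372.8360610063511, 'fy': 372.8360610063511, 'cx': 248.54713369769325, 'cy': 186.98330667391153, 'eye': array([1.12789805, 0.74324799, 1.03487793]), 'rotation': array([0.32481185, 0.14743309, 0.36161914, 0.86138977])}
top {'fx': 355.65344590779205, 'fy': 355.65344590779205, 'cx': 255.79684382716422, 'cy': 188.11651471482722, 'eye': array([0.38630727, 0.05225575, 1.27065868]), 'rotation': array([-0.70242543, -0.0336115 ,  0.03329085,  0.71018342])}
```

View pics/scene0.png

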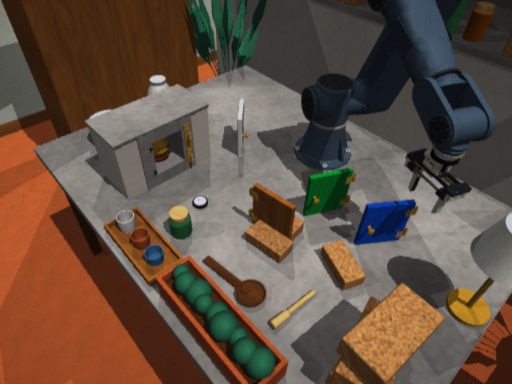

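View pics/top0.png

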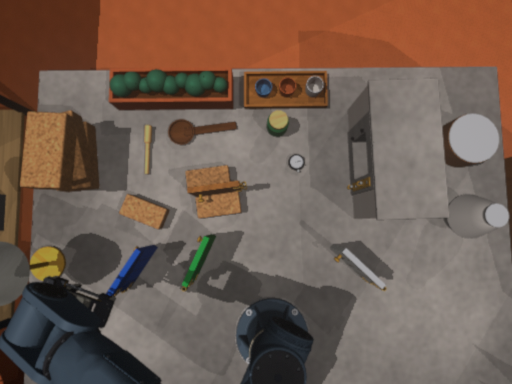

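```bash
cat > h.py <<'E'
from rig import arm
import numpy as np, cv2
from scipy.spatial.transform import Rotation as R
def cam(c):
    q=c["rotation"];return c["eye"],R.from_quat([q[1],q[2],q[3],q[0]]).as_matrix()
def ray(c,u,v,z):
    e,M=cam(c);d=M@np.array([(u-c["cx"])/c["fx"],-(v-c["cy"])/c["fy"],-1]);return e+d*(z-e[2])/d[2]
def proj(c,p):
    e,M=cam(c);q=M.T@(np.asarray(p)-e);return np.array([c["cx"]+c["fx"]*q[0]/-q[2],c["cy"]-c["fy"]*q[1]/-q[2]])
def crop(c,u,v,w,h,f,name):
    im=c["image"][max(0,v-h):v+h,max(0,u-w):u+w];cv2.imwrite(name,cv2.resize(im,None,fx=f,fy=f,interpolation=cv2.INTER_CUBIC))
E
python3 - <<'E'
from h import *
print([k for k in arm.capture("top")])
t=arm.capture("top");s=arm.capture("scene")
crop(t,217,190,45,32,8,"pics/a1.png");crop(s,270,220,50,45,7,"pics/a2.png")
crop(t,365,165,45,45,6,"pics/a3.png");crop(s,180,145,60,50,6,"pics/a4.png")
E
```

```text
['image', 'fx', 'fy', 'cx', 'cy', 'eye', 'rotation']
```

View pics/a1.png

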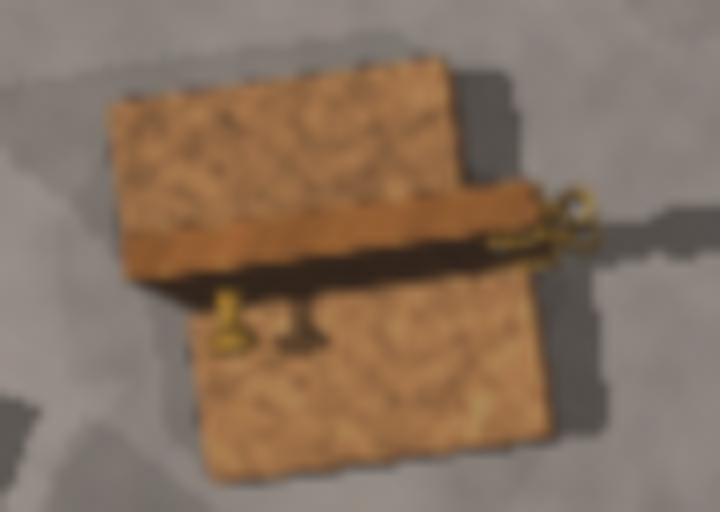

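View pics/a2.png

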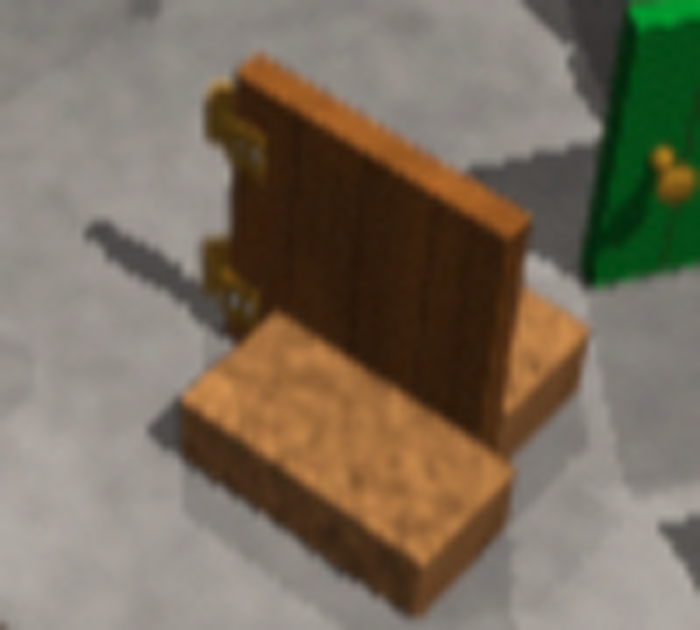

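View pics/a3.png

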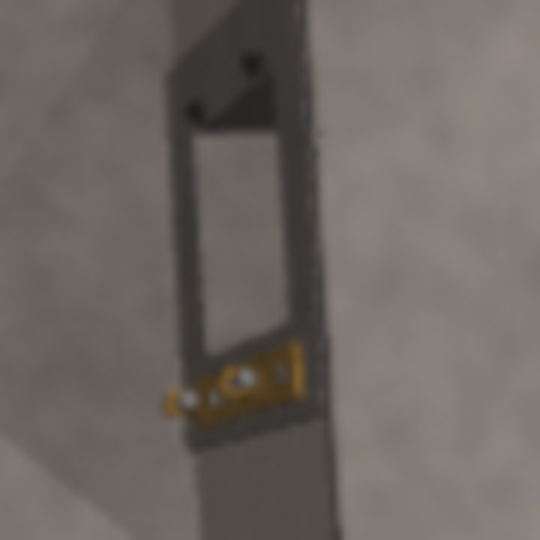

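View pics/a4.png

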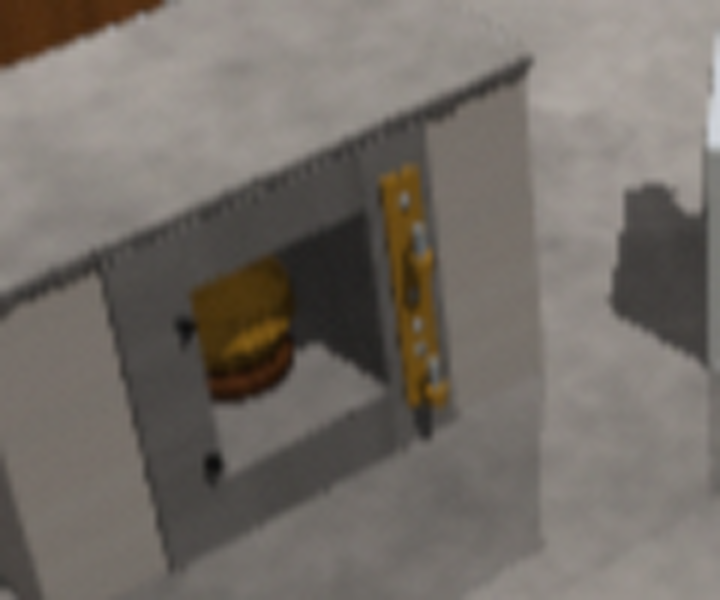

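```bash
python3 - <<'E'
from h import *
t=arm.capture("top");s=arm.capture("scene")
crop(t,405,150,60,85,4,"pics/b1.png")
ims=[cv2.resize(t["image"][178:196,345:370],None,fx=24,fy=24,interpolation=cv2.INTER_CUBIC)]
cv2.imwrite("pics/b2.png",ims[0])
cv2.imwrite("pics/b3.png",cv2.resize(s["image"][120:170,170:210],None,fx=12,fy=12,interpolation=cv2.INTER_CUBIC))
cv2.imwrite("pics/b4.png",cv2.resize(s["image"][80:200,80:220],None,fx=5,fy=5,interpolation=cv2.INTER_CUBIC))
def A(u,v):return u/8+172-.4,v/8+158-.4
for nm,p in dict(l1=(125,235),l2=(128,280),r1=(535,183),r2=(541,213)).items(): print(nm,ray(t,*A(*p),.19))
for nm,p,z in(("up",(361.0,182.6),.187),("low",(351.5,186.3),.077)):print(nm,ray(t,*p,z))
for nm,p,z in(("upS",(190,133.3),.187),("lowS",(192.2,155.8),.077)):print(nm,ray(s,*p,z))
E
```

```text
l1 [0.49470972 0.26152975 0.19      ]
l2 [0.47746112 0.26026063 0.19      ]
r1 [0.51295889 0.10490396 0.19      ]
r2 [0.50140055 0.10268543 0.19      ]
up [ 0.50260704 -0.27035414  0.187     ]
low [ 0.50221947 -0.27059003  0.077     ]
upS [ 0.50455613 -0.26619648  0.187     ]
lowS [ 0.50590633 -0.26608243  0.077     ]
```

View pics/b1.png

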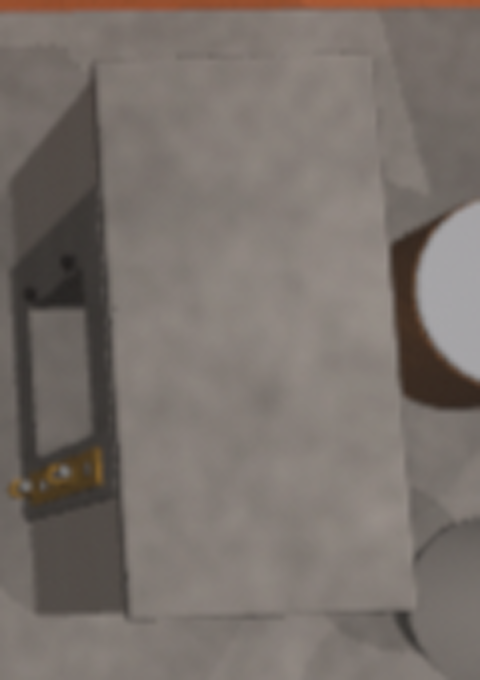

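View pics/b2.png

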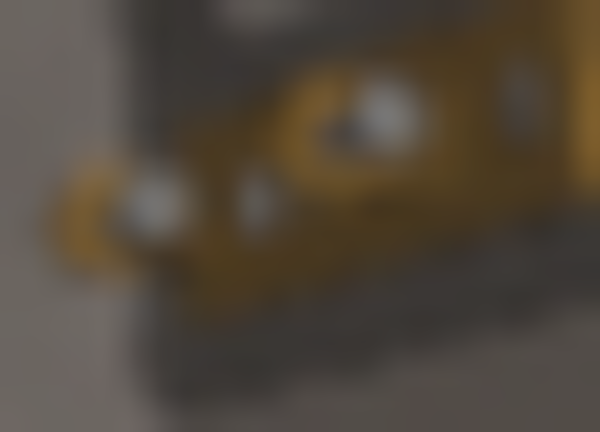

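View pics/b3.png

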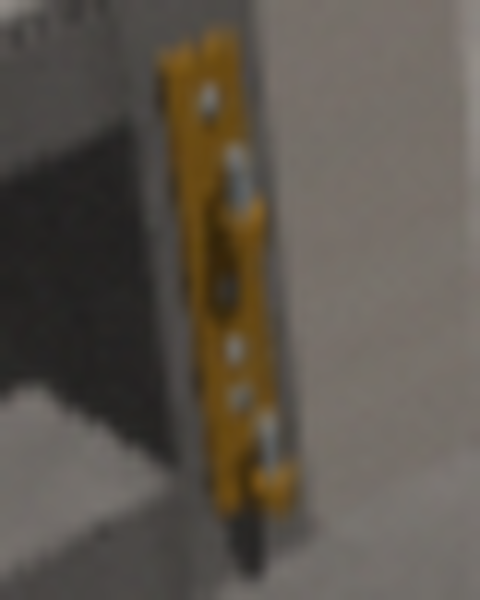

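View pics/b4.png

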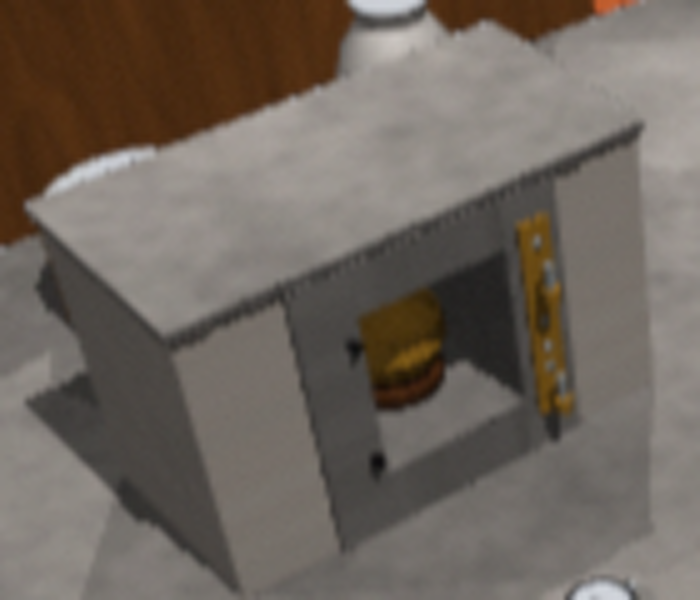

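```bash
python3 - <<'E'
from h import *
t=arm.capture("top");s=arm.capture("scene")
for nm,c,p,z in(("upT",t,(360.9,182.1),.187),("lowT",t,(351.1,185.9),.077),("upS",s,(189,132.6),.187),("lowS",s,(191.7,154.6),.077),("upSc",s,(189.6,136.6),.165),("lowSc",s,(192.1,158.2),.055)):print(nm,ray(c,*p,z).round(4))
# triangulate
def tri(a,b):
    A=[];B=[]
    P=[]
    for c,(u,v) in((t,a),(s,b)):
        e=c["eye"];d=ray(c,u,v,.1)-e;d/=np.linalg.norm(d);P.append((e,d))
    M=sum(np.eye(3)-np.outer(d,d) for e,d in P);b=sum((np.eye(3)-np.outer(d,d))@e for e,d in P);return np.linalg.solve(M,b).round(4)
print(tri((360.9,182.1),(189,132.6)),tri((351.1,185.9),(191.7,154.6)))
q=[ray(t,u/4+345-.4,v/4+65-.4,.262)[:2] for u,v in((98,62),(372,58),(128,617),(413,608))]
print(np.round(q,4)); a,b,c_,d=q
for e in(a-c_,b-d):print(np.linalg.norm(e),np.degrees(np.arctan2(e[1],e[0]))-90)
for e in(b-a,d-c_):print(np.linalg.norm(e),np.degrees(np.arctan2(e[1],e[0])))
print("mid",np.mean(q,0))
qs=[ray(s,u/5+80-.4,v/5+80-.4,.262)[:2] for u,v in((172,342),(30,205),(640,128),(488,24))]
print(np.round(qs,4),np.mean(qs,0)); e=qs[0]-qs[2];print(np.linalg.norm(e),np.degrees(np.arctan2(e[1],e[0]))-90)
# door mask
im=t["image"];h=cv2.cvtColor(im,cv2.COLOR_BGR2HSV)
for v in range(179,196,1): print(v,[tuple(int(k) for k in h[v,u]) for u in(190,200,210,220,230)])
E
```

```text
upT [ 0.5042 -0.2701  0.187 ]
lowT [ 0.5036 -0.2693  0.077 ]
upS [ 0.5048 -0.2724  0.187 ]
lowS [ 0.503  -0.2736  0.077 ]
upSc [ 0.5021 -0.2757  0.165 ]
lowSc [ 0.501  -0.2769  0.055 ]
[ 0.5048 -0.2706  0.1876] [ 0.5042 -0.2694  0.0799]
[[ 0.7966 -0.2835]
 [ 0.7973 -0.4845]
 [ 0.3911 -0.2881]
 [ 0.3952 -0.4896]]
0.4054816903502719 -89.35800000508247
0.4021155201398721 -89.26724875228145
0.20093841453516295 -89.7845870623971
0.2015784388618502 -88.82629209767138
mid [ 0.59505065 -0.38641787]
[[ 0.7983 -0.2714]
 [ 0.8005 -0.4822]
 [ 0.4023 -0.2827]
 [ 0.4013 -0.4909]] [ 0.6006264  -0.38183311]
0.3961624441254212 -88.36049039422994
179 [(14, 138, 137), (14, 139, 147), (14, 139, 149), (14, 138, 144), (13, 75, 71)]
180 [(14, 137, 138), (14, 138, 151), (14, 138, 140), (14, 138, 152), (12, 100, 74)]
181 [(14, 138, 146), (14, 140, 153), (14, 139, 134), (14, 138, 157), (13, 146, 110)]
182 [(14, 138, 155), (14, 138, 151), (14, 139, 138), (14, 144, 154), (14, 165, 141)]
183 [(14, 138, 152), (14, 140, 155), (14, 141, 134), (14, 157, 146), (13, 167, 142)]
184 [(14, 139, 152), (14, 139, 156), (14,
[... 256 characters left out ...]
166, 138), (13, 167, 148), (13, 158, 100)]
188 [(13, 163, 136), (13, 166, 155), (13, 166, 138), (13, 163, 122), (13, 123, 58)]
189 [(14, 166, 135), (14, 168, 155), (13, 163, 117), (13, 138, 63), (12, 110, 51)]
190 [(13, 164, 135), (14, 165, 150), (12, 142, 70), (11, 110, 51), (13, 115, 51)]
191 [(13, 166, 134), (15, 160, 123), (12, 113, 52), (13, 115, 51), (14, 118, 56)]
192 [(13, 160, 113), (14, 131, 64), (12, 115, 51), (12, 116, 57), (14, 136, 103)]
193 [(12, 93, 74), (14, 127, 58), (11, 108, 52), (14, 135, 89), (14, 137, 145)]
194 [(14, 44, 99), (18, 166, 103), (12, 116, 55), (14, 137, 127), (14, 140, 153)]
195 [(14, 27, 121), (19, 176, 145), (13, 129, 77), (14, 140, 146), (14, 139, 156)]
```

```bash
python3 - <<'E'
from h import *
t=arm.capture("top")
h=cv2.cvtColor(t["image"],cv2.COLOR_BGR2HSV)
m=((h[...,1]>152)&(h[...,2]>92)&(h[...,0]<16)).astype(np.uint8)
m[:175]=0;m[200:]=0;m[:,:180]=0;m[:,243:]=0
m=cv2.morphologyEx(m,cv2.MORPH_OPEN,np.ones((2,2)))
n,l,st,ce=cv2.connectedComponentsWithStats(m);i=1+st[1:,4].argmax();m=(l==i)
v,u=np.nonzero(m);P=np.array([ray(t,a,b,.19)[:2] for a,b in zip(u,v)])
r=cv2.minAreaRect((P*1000).astype(np.float32));print(r,st[i],P.mean(0))
vt=np.linalg.svd(P-P.mean(0),full_matrices=False)[2][0];print(np.degrees(np.arctan2(vt[1],vt[0])))
s=arm.capture("scene")
for k in((0,0,.19),):pass
c=P.mean(0);th=np.arctan2(vt[1],vt[0])
if vt[1]<0: th+=np.pi
th-=np.pi/2;print("yaw",np.degrees(th))
ex=np.array([np.cos(th),np.sin(th)]);ey=np.array([-ex[1],ex[0]])
im=s["image"].copy();im2=t["image"].copy()
for x in(-.009,.009):
  for y in(-.08,.08):
    for c_,I in((s,im),(t,im2)):
      p=proj(c_,[*(c+x*ex+y*ey),.19]);print(p.round(1));cv2.circle(I,tuple(p.round().astype(int)),0,(255,0,255),-1)
cv2.imwrite("pics/c1.png",cv2.resize(np.hstack([im[175:260,225:325],im2[150:235,165:265]]),None,fx=4,fy=4,interpolation=cv2.INTER_NEAREST))
E
```

```text
((492.5252685546875, 179.92376708984375), (18.089149475097656, 154.30255126953125), 7.3172993659973145) [189 182  51  12 292] [0.49209839 0.18085031]
97.04659232035941
yaw 7.046592320359416
[257.3 181.1]
[240. 187.]
[296.4 204.8]
[188.  193.9]
[253.7 183.9]
[239.2 181.2]
[293.  207.9]
[187.3 188.1]
```

View pics/c1.png

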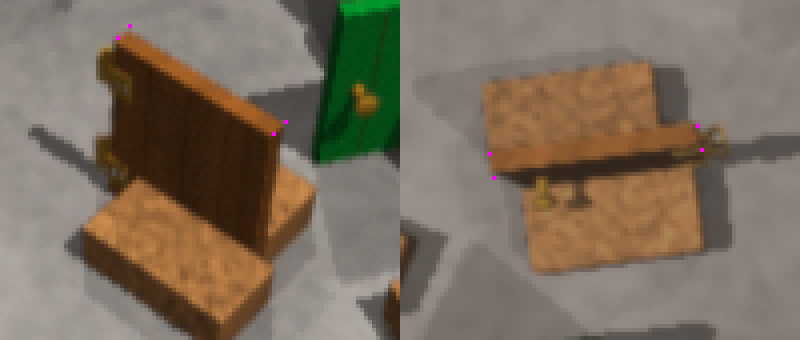

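```bash
python3 - <<'E'
from h import *
t=arm.capture("top")
for n,p,z in(("jar",(278,122),.1),("watch",(297,162),.017),("white1",(338,251),.19),("white2",(384,288),.19),("green",(198,262),.19)):print(n,ray(t,*p,z).round(3))
E
python3 -m creep '[[[30,-33,4],-0.11,93],[[30,-33,4],-0.11,93],[[30,-33,4],-0.11,93],[[30,-33,0],-0.11,93],[[30,-33,0],-0.11,93],[[30,-33,0],-0.11,93],[[30,-34,0],-0.11,93],[[30,-34,0],-0.11,93],[[30,-34,0],-0.11,93],[[34,-35,0],-0.108,93],[[0,0,0],0,93]]' 40
```

```text
jar [ 0.72  -0.025  0.1  ]
watch [ 0.597 -0.096  0.017]
white1 [ 0.297 -0.192  0.19 ]
white2 [ 0.187 -0.326  0.19 ]
green [0.269 0.228 0.19 ]
time_s: 1.98
eef_pos: [0.4939, 0.1798, 0.4166]
tool_rot: [0.0, 0.998, 0.059, 0.0]
contact_force: [-0.4, -0.3, 0.5]
gripper_width: 1.003
```

```bash
python3 -m creep '[[[-2,2,-15],0.005,93],[[0,0,-20],0,93],[[0,0,-20],0,93],[[0,0,-12],0,93],[[0,0,-10],0,93],[[0,0,0],0,93]]' 40; python3 - <<'E'
from h import *
t=arm.capture("top");s=arm.capture("scene")
print(arm.get_state()["contact_force"],arm.get_state()["eef_pos"])
a=t["image"][150:235,165:265];b=s["image"][160:245,225:325]
cv2.imwrite("pics/d1.png",cv2.resize(np.hstack([b,a]),None,fx=4,fy=4,interpolation=cv2.INTER_CUBIC))
E
```

```text
time_s: 2.72
eef_pos: [0.4902, 0.1839, 0.3392]
tool_rot: [0.0, 0.998, 0.064, -0.0]
contact_force: [0.2, 0.3, 0.2]
gripper_width: 0.997
[-0.02355657  0.22213439 -0.24085771] [0.49052058 0.18384884 0.34011115]
```

View pics/d1.png

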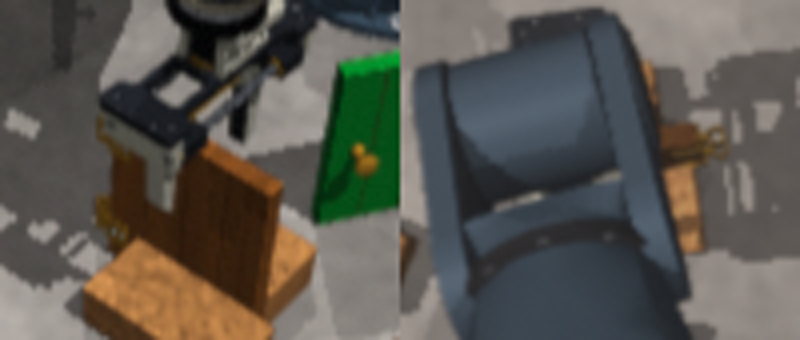

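```bash
python3 -m creep '[[[0,0,0],0,50],[[0,0,0],0,10],[[0,0,0],0,10],[[0,0,0],0,10],[[0,0,0],0,10],[[0,0,0],0,10]]' 40;  python3 -m creep '[[[0,0,0],0,10],[[0,0,0],0,10],[[0,0,0],0,10]]'
```

```text
time_s: 3.58
eef_pos: [0.4904, 0.1837, 0.3397]
tool_rot: [-0.0, 0.998, 0.064, -0.0]
contact_force: [0.2, 0.3, 0.1]
gripper_width: 0.406
time_s: 3.95
eef_pos: [0.4905, 0.1837, 0.3398]
tool_rot: [-0.0, 0.998, 0.064, 0.0]
contact_force: [1.1, 0.7, 0.7]
gripper_width: 0.193
```

```bash
python3 -m creep '[[[0,0,0],0,10],[[0,0,2],0,10],[[0,0,4],0,10],[[0,0,10],0,10],[[0,0,15],0,10],[[0,0,15],0,10],[[0,0,15],0,10],[[0,0,12],0,10],[[0,0,7],0,10],[[0,0,0],0,10],[[0,0,0],0,10]]';python3 - <<'E'
from h import *
t=arm.capture("top");s=arm.capture("scene");st=arm.get_state()
print(st["contact_force"],st["eef_pos"],st["ft_torque"],st["gripper_width"])
a=t["image"][150:235,165:265];b=s["image"][140:225,225:325]
cv2.imwrite("pics/e1.png",cv2.resize(np.hstack([b,a]),None,fx=4,fy=4,interpolation=cv2.INTER_CUBIC))
E
```

```text
time_s: 5.32
eef_pos: [0.4904, 0.1837, 0.4192]
tool_rot: [0.0, 0.998, 0.064, -0.0]
contact_force: [-0.1, 0.7, -2.6]
gripper_width: 0.19
[ 0.6366173  -0.69664541 -3.0453375 ] [0.49040914 0.18369202 0.41924235] [ 0.01325686 -0.01418072 -0.00753797] 0.19458089380585908
```

View pics/e1.png

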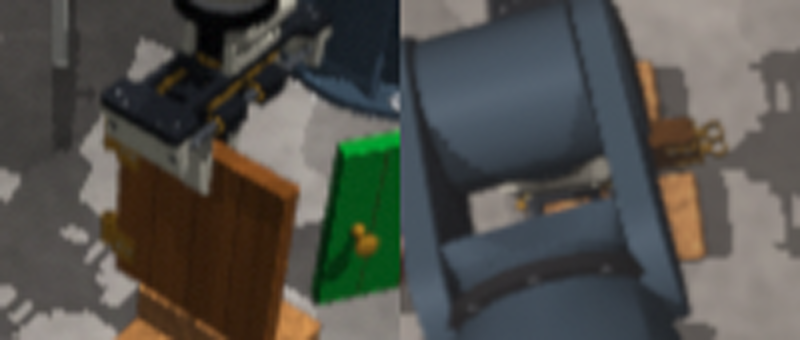

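```bash
python3 -m creep '[[[1,-15,0],-0.01,10],[[1,-30,0],-0.012,10],[[1,-35,0],-0.012,10],[[1,-35,0],-0.012,10],[[1,-35,0],-0.012,10],[[2,-35,0],-0.012,10],[[1,-35,0],-0.012,10],[[1,-35,0],-0.012,10],[[1,-35,0],-0.012,10],[[1,-25,0],-0.008,10],[[1,-15,0],0,10],[[0,0,0],0,10]]';python3 - <<'E'
from h import *
t=arm.capture("top");s=arm.capture("scene");st=arm.get_state()
print(st["contact_force"],st["eef_pos"],st["ft_torque"],st["gripper_width"])
cv2.imwrite("pics/f1.png",cv2.resize(t["image"][140:240,300:400],None,fx=6,fy=6,interpolation=cv2.INTER_CUBIC))
cv2.imwrite("pics/f2.png",cv2.resize(s["image"][60:200,130:270],None,fx=4.2,fy=4.2,interpolation=cv2.INTER_CUBIC))
E
```

```text
time_s: 6.92
eef_pos: [0.5023, -0.147, 0.4196]
tool_rot: [-0.0, 1.0, 0.006, -0.0]
contact_force: [-0.6, 0.6, -2.9]
gripper_width: 0.191
[ 0.22315904  0.69292156 -2.49498399] [ 0.50235258 -0.1459046   0.41963854] [0.03337807 0.02726123 0.00718904] 0.19128526140863208
```

View pics/f1.png

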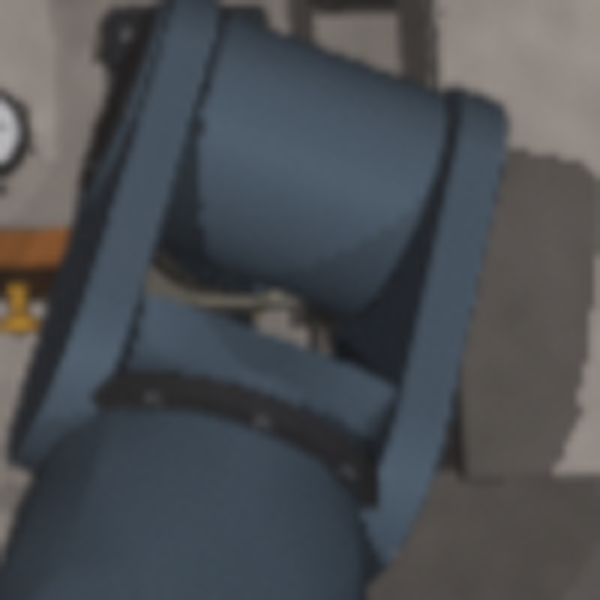

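View pics/f2.png

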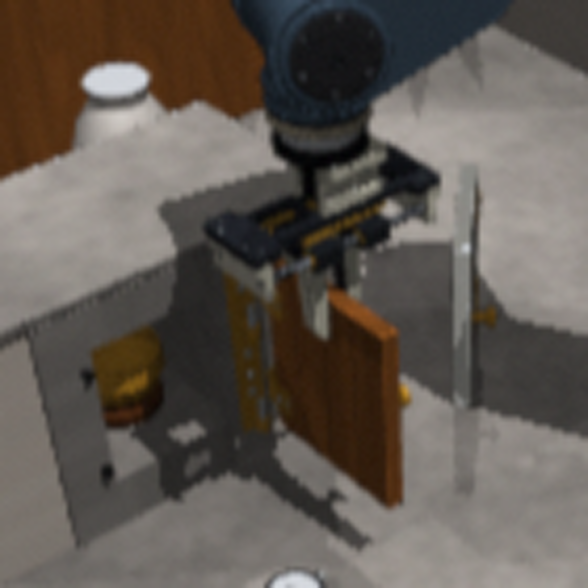

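```bash
python3 - <<'E'
from h import *
e=cv2.imread("pics/e1.png")
cv2.imwrite("pics/g1.png",cv2.resize(e[90:180,640:740],None,fx=6,fy=6,interpolation=cv2.INTER_CUBIC))
t=arm.capture("top");s=arm.capture("scene")
cv2.imwrite("pics/g2.png",cv2.resize(t["image"][165:205,270:320],None,fx=14,fy=14,interpolation=cv2.INTER_CUBIC))
cv2.imwrite("pics/g3.png",cv2.resize(s["image"][110:190,175:235],None,fx=8,fy=7,interpolation=cv2.INTER_CUBIC))
E
```

```text
(no output)
```

View pics/g1.png

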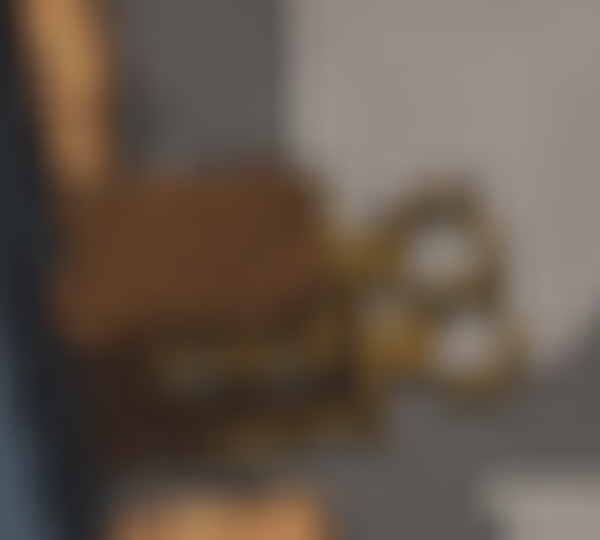

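View pics/g2.png

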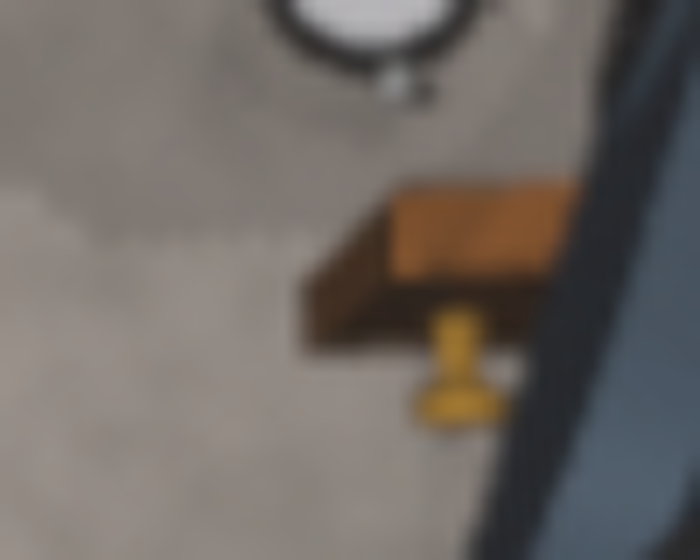

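View pics/g3.png

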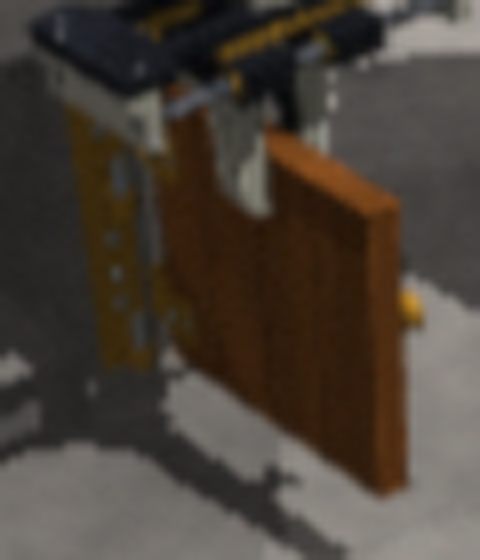

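```bash
python3 - <<'E'
from h import *
t=arm.capture("top")
a=ray(t,242.9,182.3,.24);b=ray(t,244.2,186.7,.13);print(a,b)
th=np.radians(7.34);ex=np.array([np.cos(th),np.sin(th)]);ey=np.array([-ex[1],ex[0]])
for p in(a,b):
    d=p[:2]-[.4904,.1837];print("tool frame knuckle",d@ex,d@ey)
p=ray(t,297.6,178.1,.27);q=ray(t,297.9,184.1,.27);print(p,q,(p+q)[:2]/2-[.5023,-.1465])
E
```

```text
[0.50160064 0.08960064 0.24      ] [0.49959276 0.08950379 0.13      ]
tool frame knuckle -0.0009129999475239953 -0.09475922135097632
tool frame knuckle -0.0029168043348206975 -0.09459875492199513
[ 0.50850509 -0.06656369  0.27      ] [ 0.49140321 -0.06703537  0.27      ] [-0.00234585  0.07970047]
```

```bash
python3 -m creep '[[[1,-7,0],0,10],[[1,-7,0],0,10],[[0.5,-7,-4],0,10],[[0,-7,-6],0,10],[[0,0,-6],0,10],[[0,0,0],0,10],[[0,0,0],0,10]]';python3 - <<'E'
from h import *
t=arm.capture("top");s=arm.capture("scene");st=arm.get_state()
print(st["contact_force"],st["eef_pos"],st["ft_torque"],st["gripper_width"])
cv2.imwrite("pics/i1.png",cv2.resize(s["image"][110:180,165:225],None,fx=9,fy=8,interpolation=cv2.INTER_CUBIC))
E
```

```text
time_s: 8.05
eef_pos: [0.505, -0.1742, 0.4038]
tool_rot: [-0.0, 1.0, 0.007, 0.0]
contact_force: [-0.9, 0.3, -2.3]
gripper_width: 0.192
[ 0.80582717  0.46992768 -3.43915052] [ 0.50502385 -0.17414228  0.40395406] [-0.03336046  0.07257101  0.01906592] 0.1879828433323752
```

View pics/i1.png

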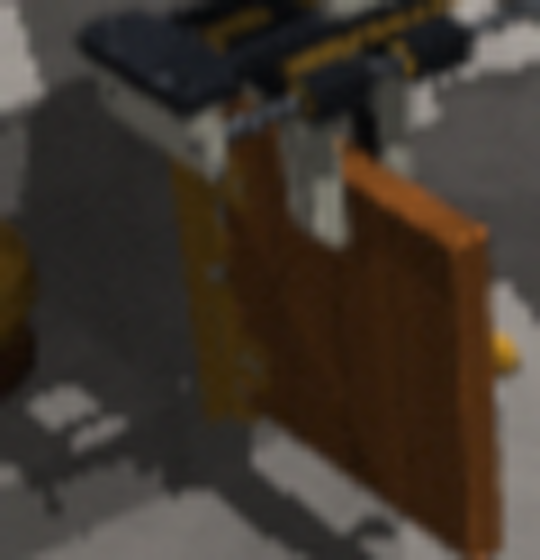

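```bash
python3 -m creep '[[[0,0,-2.5],0,10],[[0,0,-2],0,10],[[0,0,-1],0,10],[[0,0,-0.5],0,10],[[0,0,-0.5],0,10]]'; python3 -m creep '[[[0,0,-0.5],0,10],[[0,0,-0.5],0,10]]';python3 -m creep '[[[0,0,-0.5],0,10],[[0,0,0],0,10]]'
```

```text
time_s: 8.78
eef_pos: [0.505, -0.1743, 0.3972]
tool_rot: [0.0, 1.0, 0.007, -0.0]
contact_force: [0.5, -0.6, -3.4]
gripper_width: 0.191
time_s: 9.02
eef_pos: [0.505, -0.1743, 0.3965]
tool_rot: [0.0, 1.0, 0.007, 0.0]
contact_force: [-0.1, 1.1, 0.5]
gripper_width: 0.195
time_s: 9.28
eef_pos: [0.5051, -0.1743, 0.3962]
tool_rot: [0.0, 1.0, 0.007, 0.0]
contact_force: [-0.6, 2.4, 2.9]
gripper_width: 0.193
```

```bash
python3 -m creep '[[[0,0.5,0],0,10],[[0,0,0],0,10]]'; python3 -m creep '[[[0,0.5,0],0,10],[[0,0,0],0,10]]';python3 -m creep '[[[0,0.5,0],0,10],[[0,0,0],0,10]]'
```

```text
time_s: 9.52
eef_pos: [0.505, -0.1739, 0.396]
tool_rot: [0.0, 1.0, 0.007, 0.0]
contact_force: [0.5, 0.2, 4.0]
gripper_width: 0.191
time_s: 9.78
eef_pos: [0.505, -0.1734, 0.3958]
tool_rot: [0.0, 1.0, 0.007, 0.0]
contact_force: [-0.1, -1.4, 3.1]
gripper_width: 0.191
time_s: 10.02
eef_pos: [0.505, -0.1728, 0.3958]
tool_rot: [0.0, 1.0, 0.007, 0.0]
contact_force: [0.8, -2.0, 2.8]
gripper_width: 0.194
```

```bash
python3 - <<'E'
from h import *
t=arm.capture("top");s=arm.capture("scene")
p=ray(s,214.7,139.9,.2543);q=ray(s,218.6,138,.2543);print(p,q,(p+q)/2, "exp",.505-.001,-.1742+.08)
cv2.imwrite("pics/j1.png",cv2.resize(s["image"][105:190,165:230],None,fx=9,fy=7,interpolation=cv2.INTER_CUBIC))
cv2.imwrite("pics/j2.png",cv2.resize(t["image"][165:205,280:330],None,fx=14,fy=14,interpolation=cv2.INTER_CUBIC))
T=[];F=[]
for i in range(8):
    arm.capture("top");st=arm.get_state();T.append(st["ft_torque"]);F.append(st["contact_force"])
print(np.mean(F,0),np.mean(T,0),np.std(T,0))
E
```

```text
[ 0.51159216 -0.09961428  0.2543    ] [ 0.49453574 -0.09947145  0.2543    ] [ 0.50306395 -0.09954287  0.2543    ] exp 0.504 -0.09419999999999999
[ 0.31222272 -1.71344201  2.22095552] [-1.02230598 -0.05897507  0.04021649] [0.02140106 0.02057409 0.01769416]
```

View pics/j1.png

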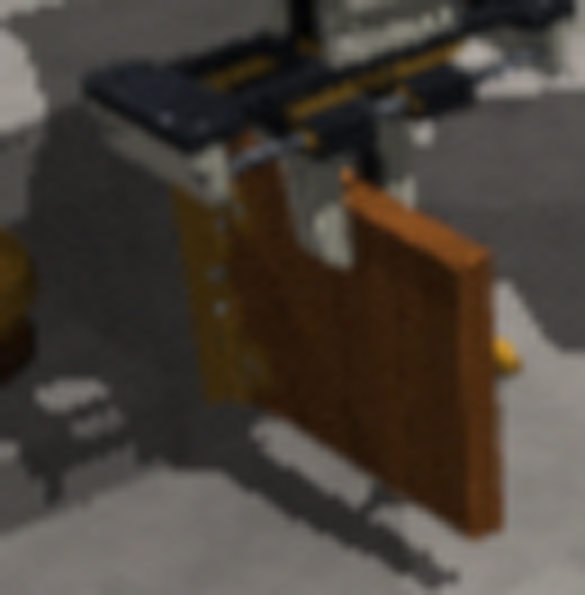

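View pics/j2.png

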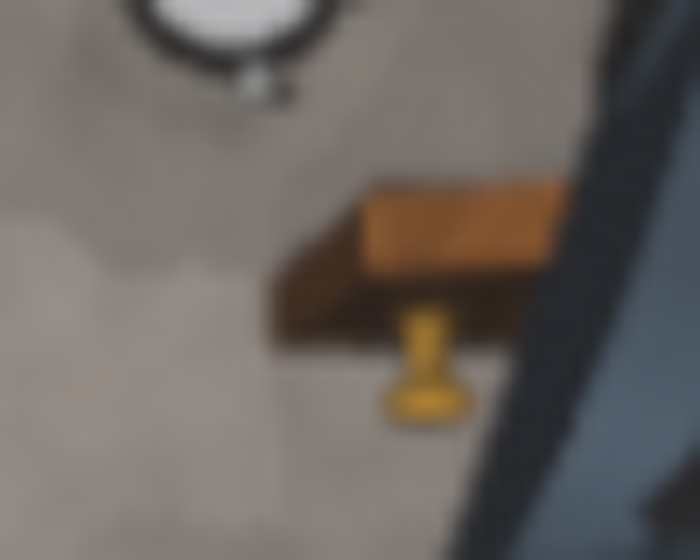

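```bash
python3 -m creep '[[[-0.7,0,0],0,10],[[-0.7,-0.3,0],0,10],[[0,0,0],0,10]]'; python3 -m creep '[[[0,-0.6,0],0,10],[[0,0,0],0,10]]';python3 -m creep '[[[0,-0.6,0],0,10],[[0,0,0],0,10]]';python3 -m creep '[[[0,-0.6,0],0,10],[[0,0,0],0,10]]'
```

```text
time_s: 10.9
eef_pos: [0.5035, -0.173, 0.3956]
tool_rot: [-0.0, 1.0, 0.007, -0.0]
contact_force: [2.0, -0.6, 1.7]
gripper_width: 0.19
time_s: 11.15
eef_pos: [0.5033, -0.1737, 0.395]
tool_rot: [-0.0, 1.0, 0.007, -0.001]
contact_force: [0.8, -1.4, -2.4]
gripper_width: 0.191
time_s: 11.4
eef_pos: [0.5035, -0.1743, 0.3954]
tool_rot: [-0.0, 1.0, 0.007, -0.0]
contact_force: [-0.6, -0.2, -4.2]
gripper_width: 0.195
time_s: 11.65
eef_pos: [0.5035, -0.1749, 0.3957]
tool_rot: [-0.0, 1.0, 0.007, -0.0]
contact_force: [0.4, -0.3, -3.2]
gripper_width: 0.19
```

```bash
python3 -m creep '[[[0,0,-0.5],0,10],[[0,0,-0.5],0,10]]'; python3 -m creep '[[[0,0,-0.5],0,10],[[0,0,-0.5],0,10]]'
```

```text
time_s: 11.9
eef_pos: [0.5036, -0.1749, 0.3947]
tool_rot: [-0.0, 1.0, 0.007, 0.0]
contact_force: [0.3, 0.3, -3.0]
gripper_width: 0.193
time_s: 12.15
eef_pos: [0.5036, -0.1749, 0.3937]
tool_rot: [-0.0, 1.0, 0.007, -0.0]
contact_force: [0.7, -0.1, -2.8]
gripper_width: 0.193
```

```bash
python3 -m creep '[[[0,0,-1],0,10],[[0,0,-1],0,10],[[0,0,0],0,10]]'; python3 -m creep '[[[0,0,-1.5],0,10],[[0,0,-1.5],0,10],[[0,0,0],0,10]]';python3 -m creep '[[[0,0,-2],0,10],[[0,0,-2],0,10],[[0,0,0],0,10]]'
```

```text
time_s: 12.52
eef_pos: [0.5035, -0.1749, 0.3916]
tool_rot: [-0.0, 1.0, 0.007, -0.0]
contact_force: [-0.6, 0.7, -2.8]
gripper_width: 0.194
time_s: 12.9
eef_pos: [0.5035, -0.1749, 0.3886]
tool_rot: [-0.0, 1.0, 0.007, -0.0]
contact_force: [0.4, 0.7, -3.4]
gripper_width: 0.186
time_s: 13.28
eef_pos: [0.5035, -0.1749, 0.3845]
tool_rot: [-0.0, 1.0, 0.007, -0.0]
contact_force: [-0.7, -0.1, -2.8]
gripper_width: 0.193
```

```bash
python3 -m creep '[[[0,0.7,0],0,10],[[0,0.7,0],0,10],[[0,0,0],0,10]]'; python3 -m creep '[[[0,-1.2,0],0,10],[[0,-1.2,0],0,10],[[0,0,0],0,10]]'
```

```text
time_s: 13.65
eef_pos: [0.5035, -0.1736, 0.3848]
tool_rot: [0.0, 1.0, 0.007, -0.0]
contact_force: [-1.9, -2.1, -2.8]
gripper_width: 0.193
time_s: 14.02
eef_pos: [0.5036, -0.1759, 0.3847]
tool_rot: [-0.0, 1.0, 0.007, -0.0]
contact_force: [0.1, 0.7, -4.3]
gripper_width: 0.19
```

```bash
python3 -m creep '[[[0,-0.6,0],0,10],[[0,0,0],0,10]]'; python3 -m creep '[[[0,1.5,0],0,10],[[0,0,-1],0,10],[[0,0,-2],0,10],[[0,0,-2],0,10],[[0,0,-1],0,10],[[0,0,0],0,10]]';python3 -m creep '[[[0,0,-1],0,10],[[0,0,-1],0,10],[[0,0,0],0,10]]'
```

```text
time_s: 14.28
eef_pos: [0.5035, -0.1764, 0.3847]
tool_rot: [-0.0, 1.0, 0.007, -0.0]
contact_force: [-0.8, 2.3, -3.4]
gripper_width: 0.195
time_s: 15.02
eef_pos: [0.5036, -0.175, 0.3786]
tool_rot: [-0.0, 1.0, 0.007, -0.0]
contact_force: [-0.2, 0.2, -3.1]
gripper_width: 0.189
time_s: 15.4
eef_pos: [0.5035, -0.175, 0.3767]
tool_rot: [-0.0, 1.0, 0.007, -0.0]
contact_force: [-0.2, 0.1, -3.5]
gripper_width: 0.191
```

Both side walls of the bore were felt, so the knuckles are on the pins. Now the collars.

```bash
python3 -m creep '[[[0,0,-0.5],0,10],[[0,0,-0.5],0,10],[[0,0,0],0,10]]'; python3 -m creep '[[[0,0,-0.4],0,10],[[0,0,-0.4],0,10],[[0,0,0],0,10]]'; python3 -m creep '[[[0,0,-0.3],0,10],[[0,0,-0.3],0,10],[[0,0,0],0,10]]'
```

```text
time_s: 15.78
eef_pos: [0.5036, -0.175, 0.3757]
tool_rot: [-0.0, 1.0, 0.007, -0.0]
contact_force: [-0.4, -0.0, -3.5]
gripper_width: 0.189
time_s: 16.15
eef_pos: [0.5036, -0.175, 0.3749]
tool_rot: [0.0, 1.0, 0.007, -0.0]
contact_force: [-1.2, 0.4, -4.0]
gripper_width: 0.188
time_s: 16.52
eef_pos: [0.5036, -0.175, 0.3744]
tool_rot: [0.0, 1.0, 0.007, 0.0]
contact_force: [-0.3, -0.0, -1.8]
gripper_width: 0.189
```

```bash
python3 -m creep '[[[0,0,-0.3],0,10],[[0,0,0],0,10]]'; python3 -m creep '[[[0,0,-0.3],0,10],[[0,0,0],0,10]]'
```

```text
time_s: 16.77
eef_pos: [0.5036, -0.175, 0.3743]
tool_rot: [0.0, 1.0, 0.007, 0.0]
contact_force: [0.4, 0.6, -0.9]
gripper_width: 0.194
time_s: 17.02
eef_pos: [0.5036, -0.175, 0.374]
tool_rot: [0.0, 1.0, 0.007, 0.0]
contact_force: [-1.5, 2.7, 4.1]
gripper_width: 0.19
```

```bash
python3 -m creep '[[[0,0,0.2],0,10],[[0,0,0],0,10]]'; python3 -m creep '[[[0,0,0],0,40],[[0,0,0],0,60],[[0,0,0],0,60],[[0,0,0],0,60],[[0,0,0],0,60],[[0,0,0],0,60]]' ; python3 - <<'E'
from h import *
t=arm.capture("top");s=arm.capture("scene");st=arm.get_state();print(st["contact_force"],st["gripper_width"])
cv2.imwrite("pics/k1.png",cv2.resize(s["image"][105:205,150:240],None,fx=7,fy=6,interpolation=cv2.INTER_CUBIC))
E
```

```text
time_s: 17.27
eef_pos: [0.5036, -0.175, 0.3741]
tool_rot: [0.0, 1.0, 0.007, 0.0]
contact_force: [-0.1, 1.4, 3.3]
gripper_width: 0.19
time_s: 18.02
eef_pos: [0.5036, -0.175, 0.3739]
tool_rot: [0.0, 1.0, 0.007, -0.0]
contact_force: [-0.0, -0.1, 0.3]
gripper_width: 0.643
[ 0.00115795 -0.3427639  -0.30494057] 0.6449505443491819
```

View pics/k1.png

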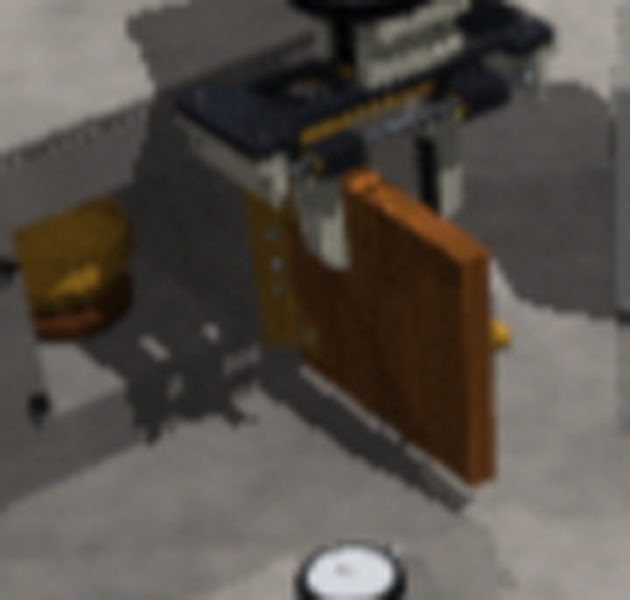

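```bash
python3 -m creep '[[[0,0,5],0,60],[[0,0,15],0,60],[[0,0,20],0,60],[[0,0,15],0,30],[[-15,20,0],0,0],[[-20,20,0],0,0],[[-15,18,0],0,0],[[0,0,0],0,0]]' ; python3 - <<'E'
from h import *
pin=np.array([.505,-.2693]);prev=None
for th in list(np.arange(0.8,-89,-10))+[-89.2]:
    a=np.radians(th);u=np.array([-np.sin(a),np.cos(a)]);n=np.array([-np.cos(a),-np.sin(a)])
    h=.0175*abs(np.cos(a))+.009*abs(np.sin(a))
    p=pin+.148*u+(.009+h)*n
    print(round(th,1),(p*1000).round(1),None if prev is None else ((p-prev)*1000).round(1));prev=p
t=arm.capture("top");s=arm.capture("scene")
cv2.imwrite("pics/l1.png",cv2.resize(t["image"][130:230,270:400],None,fx=5,fy=5,interpolation=cv2.INTER_CUBIC))
cv2.imwrite("pics/l2.png",cv2.resize(s["image"][105:205,140:240],None,fx=6,fy=6,interpolation=cv2.INTER_CUBIC))
E
```

```text
time_s: 19.12
eef_pos: [0.4531, -0.1164, 0.4297]
tool_rot: [0.0, 1.0, 0.007, 0.0]
contact_force: [-0.1, 0.3, -0.7]
gripper_width: 0.157
0.8 [ 476.3 -121.7] None
-9.2 [ 501.3 -118.8] [25.   2.9]
-19.2 [ 526.8 -120.2] [25.5 -1.4]
-29.2 [ 552.2 -126.1] [25.4 -6. ]
-39.2 [ 576.6 -136.8] [ 24.5 -10.6]
-49.2 [ 599.2 -152. ] [ 22.6 -15.2]
-59.2 [ 619.  -171.4] [ 19.7 -19.5]
-69.2 [ 635.  -194.7] [ 16.  -23.2]
-79.2 [ 646.4 -220.8] [ 11.5 -26.2]
-89.2 [ 652.7 -249. ] [  6.3 -28.2]
```

View pics/l1.png

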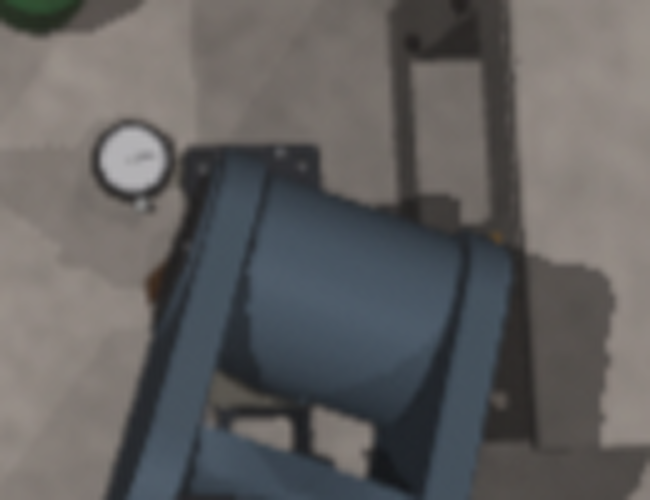

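View pics/l2.png

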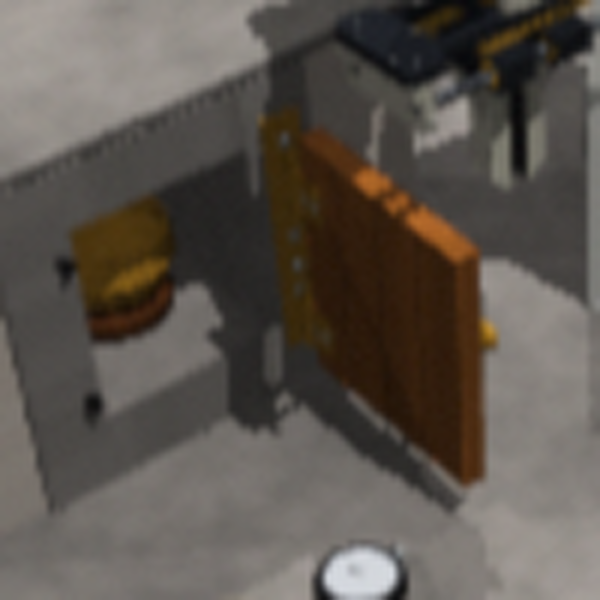

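```bash
python3 -m creep '[[[0,-5,-10],0,0],[[0,0,-15],0,0],[[0,0,-15],0,0],[[0,0,-10],0,0],[[6,0,0],0,0],[[6,0,0],0,0],[[4,0,0],0,0],[[0,0,0],0,0]]'; python3 -m creep '[[[3,0,0],0,0],[[4,0,0],0,0],[[5,0,0],0,0],[[6,0,0],0,0],[[0,0,0],0,0]]'
```

```text
time_s: 20.23
eef_pos: [0.4698, -0.122, 0.3791]
tool_rot: [0.0, 1.0, 0.007, 0.0]
contact_force: [0.1, 0.1, 0.8]
gripper_width: 0.002
time_s: 20.85
eef_pos: [0.4879, -0.122, 0.3788]
tool_rot: [0.0, 1.0, 0.007, 0.0]
contact_force: [-0.4, -0.3, 1.0]
gripper_width: 0.004
```

```bash
python3 -m creep '[[[4,1,0],0,0],[[6,1,0],0,0],[[7,0,0],0,0],[[7,0,0],0,0],[[7,0,0],0,0],[[7,0,0],0,0],[[7,-1.5,0],0,0],[[6,-1.5,0],0,0],[[6,-1.5,0],0,0],[[4,-1,0],0,0],[[2,-0.5,0],0,0],[[0,0,0],0,0]]'; python3 - <<'E'
from h import *
t=arm.capture("top");s=arm.capture("scene")
cv2.imwrite("pics/m1.png",cv2.resize(np.hstack([t["image"][130:230,290:390],s["image"][105:205,140:240]]),None,fx=4,fy=4,interpolation=cv2.INTER_CUBIC))
E
```

```text
time_s: 22.35
eef_pos: [0.5506, -0.126, 0.3789]
tool_rot: [-0.0, 1.0, 0.007, -0.0]
contact_force: [0.7, -0.4, -0.1]
gripper_width: 0.007
```

View pics/m1.png

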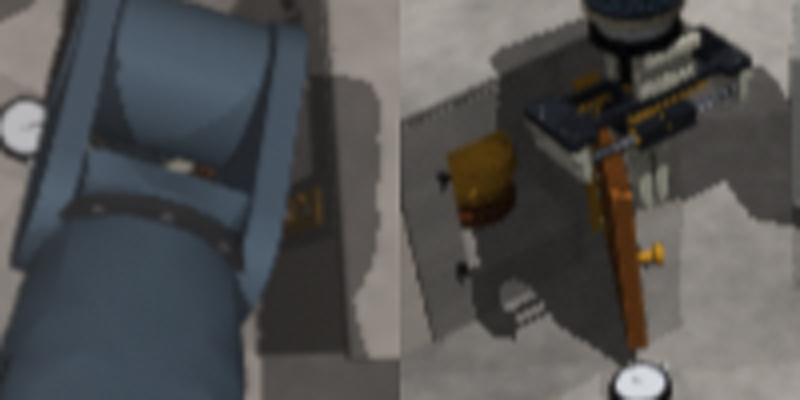

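```bash
python3 -m creep '[[[4,-1.5,0],0,0],[[6,-2.5,0],0,0],[[7,-3,0],0,0],[[7,-3.5,0],0,0],[[6,-4,0],0,0],[[6,-4,0],0,0],[[6,-4.5,0],0,0],[[5,-5,0],0,0],[[5,-5,0],0,0],[[5,-5,0],0,0],[[5,-5,0],0,0],[[4,-4,0],0,0]]'; python3 -m creep '[[[4,-5,0],0,0],[[4,-6,0],0,0],[[4,-6,0],0,0],[[4,-6,0],0,0],[[3,-5,0],0,0],[[2,-4,0],0,0],[[1,-2,0],0,0],[[0,0,0],0,0]]'; python3 - <<'E'
from h import *
t=arm.capture("top");s=arm.capture("scene")
cv2.imwrite("pics/n1.png",cv2.resize(np.hstack([t["image"][110:210,290:390],s["image"][95:195,120:220]]),None,fx=4,fy=4,interpolation=cv2.INTER_CUBIC))
E
```

```text
time_s: 23.95
eef_pos: [0.6169, -0.1734, 0.3789]
tool_rot: [0.0, 1.0, 0.007, -0.0]
contact_force: [0.2, 0.9, -0.4]
gripper_width: 0.007
time_s: 24.95
eef_pos: [0.6386, -0.2071, 0.3789]
tool_rot: [-0.0, 1.0, 0.007, -0.0]
contact_force: [-0.1, -0.9, -0.1]
gripper_width: 0.001
```

View pics/n1.png

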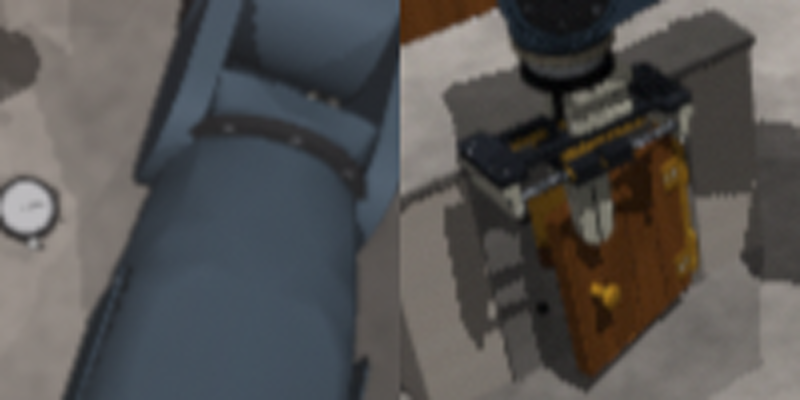

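```bash
python3 -m creep '[[[1,-2,0],0,0],[[2,-4,0],0,0],[[2,-4,0],0,0],[[2,-4,0],0,0],[[1,-4,0],0,0],[[1,-4,0],0,0],[[1,-3,0],0,0],[[1,-2.5,0],0,0],[[0,-2,0],0,0],[[0,-1.5,0],0,0],[[0,-1,0],0,0],[[0,-1,0],0,0]]';python3 -m creep '[[[0,-1,0],0,0],[[0,-1,0],0,0],[[0,-1,0],0,0],[[0,-1,0],0,0]]'; python3 -m creep '[[[0,-1,0],0,0],[[0,-1,0],0,0]]'
```

```text
time_s: 26.55
eef_pos: [0.6496, -0.24, 0.3789]
tool_rot: [0.0, 1.0, 0.007, 0.0]
contact_force: [-0.1, -0.4, 0.7]
gripper_width: 0.006
time_s: 27.05
eef_pos: [0.6496, -0.2441, 0.3789]
tool_rot: [-0.0, 1.0, 0.007, -0.0]
contact_force: [0.1, 0.1, 0.5]
gripper_width: 0.006
time_s: 27.3
eef_pos: [0.6496, -0.2461, 0.379]
tool_rot: [0.0, 1.0, 0.007, 0.0]
contact_force: [0.1, 0.3, 0.0]
gripper_width: 0.006
```

```bash
python3 -m creep '[[[0,-0.8,0],0,0],[[0,-0.8,0],0,0]]';python3 -m creep '[[[0,-0.8,0],0,0],[[0,-0.8,0],0,0]]'; python3 -m creep '[[[0,-0.6,0],0,0],[[0,-0.6,0],0,0]]'
```

```text
time_s: 27.55
eef_pos: [0.6496, -0.2477, 0.3789]
tool_rot: [-0.0, 1.0, 0.007, -0.0]
contact_force: [-0.5, -0.0, -0.0]
gripper_width: 0.005
time_s: 27.8
eef_pos: [0.6496, -0.2493, 0.3789]
tool_rot: [0.0, 1.0, 0.007, -0.0]
contact_force: [0.6, 0.2, 0.6]
gripper_width: 0.004
time_s: 28.05
eef_pos: [0.6495, -0.2505, 0.379]
tool_rot: [0.0, 1.0, 0.007, 0.0]
contact_force: [-0.1, 0.7, -0.8]
gripper_width: 0.005
```

```bash
python3 - <<'E'
from h import *
t=arm.capture("top");s=arm.capture("scene")
cv2.imwrite("pics/o1.png",cv2.resize(s["image"][95:195,110:210],None,fx=6,fy=6,interpolation=cv2.INTER_CUBIC))
E
```

```text
(no output)
```

View pics/o1.png

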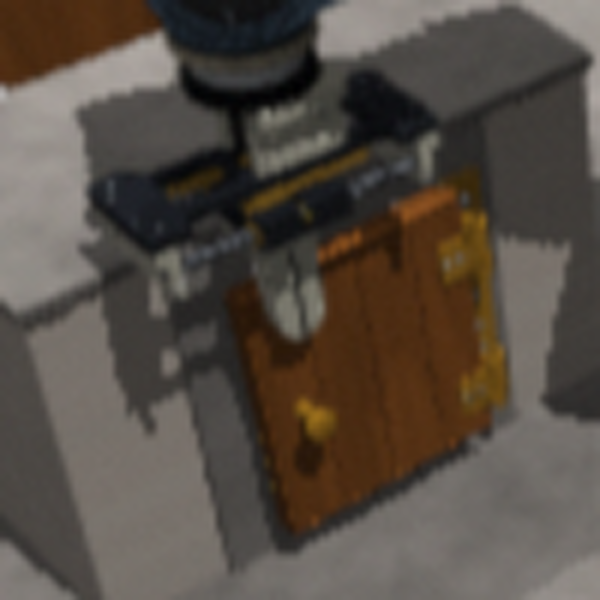

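```bash
python3 -m creep '[[[0,-0.5,0],0,0],[[0,-0.5,0],0,0]]';python3 -m creep '[[[0,-0.5,0],0,0],[[0,-0.5,0],0,0]]'; python3 -m creep '[[[0,-0.5,0],0,0],[[0,-0.5,0],0,0]]'; python3 -m creep '[[[0,-0.5,0],0,0],[[0,0,0],0,0]]'
```

```text
time_s: 28.4
eef_pos: [0.6496, -0.2512, 0.3789]
tool_rot: [-0.0, 1.0, 0.007, -0.0]
contact_force: [-0.0, 4.0, 0.5]
gripper_width: 0.005
time_s: 28.65
eef_pos: [0.6497, -0.2516, 0.3789]
tool_rot: [-0.001, 1.0, 0.007, -0.0]
contact_force: [-0.5, 8.6, 1.8]
gripper_width: 0.005
time_s: 28.9
eef_pos: [0.6497, -0.2519, 0.3789]
tool_rot: [-0.002, 1.0, 0.007, -0.0]
contact_force: [-1.7, 12.5, 3.4]
gripper_width: 0.006
time_s: 29.15
eef_pos: [0.6498, -0.2521, 0.3789]
tool_rot: [-0.002, 1.0, 0.008, -0.001]
contact_force: [-1.0, 14.9, 3.6]
gripper_width: 0.008
```

```bash
python3 -m creep '[[[0,0.7,0],0,0],[[0,0.7,0],0,0],[[0,1,0],0,0],[[0,3,0],0,0],[[0,15,0],0,0],[[0,30,5],0,0],[[-20,35,20],0,0],[[-40,35,20],0,0],[[-40,35,15],0,0],[[-40,35,0],0,0],[[-40,30,0],0,0],[[0,0,0],0,0]]'; python3 - <<'E'
from h import *
t=arm.capture("top");s=arm.capture("scene")
cv2.imwrite("pics/p1.png",cv2.resize(t["image"][60:230,250:460],None,fx=3.6,fy=3.4,interpolation=cv2.INTER_CUBIC))
cv2.imwrite("pics/p2.png",cv2.resize(s["image"][80:200,80:220],None,fx=5,fy=5,interpolation=cv2.INTER_CUBIC))
cv2.imwrite("pics/p3.png",s["image"])
E
```

```text
time_s: 30.65
eef_pos: [0.4675, -0.0316, 0.4394]
tool_rot: [0.0, 1.0, 0.008, 0.0]
contact_force: [0.6, 0.4, 0.5]
gripper_width: 0.004
```

View pics/p1.png

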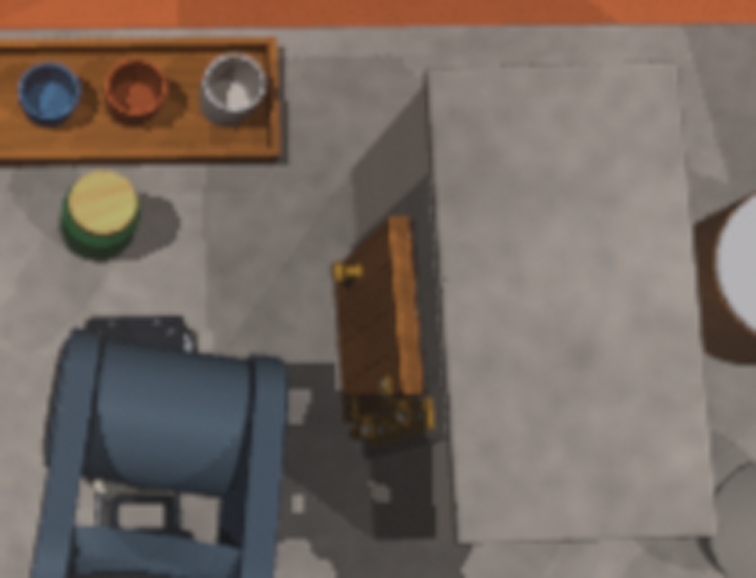

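View pics/p2.png

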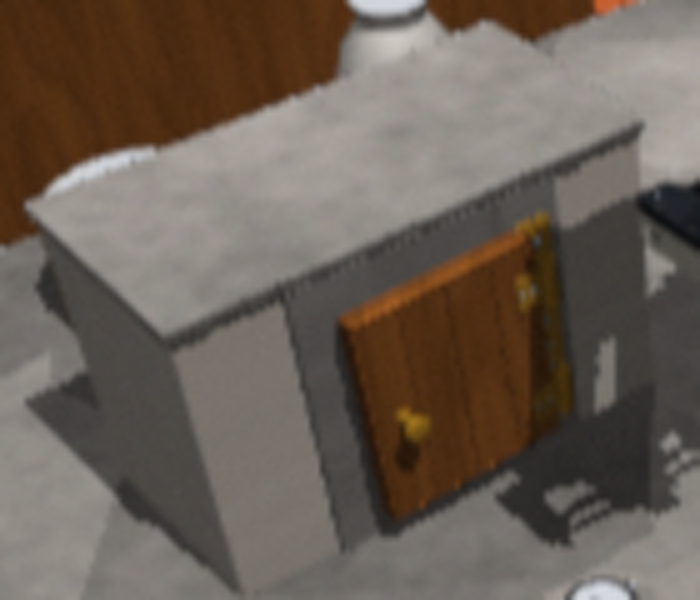

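View pics/p3.png

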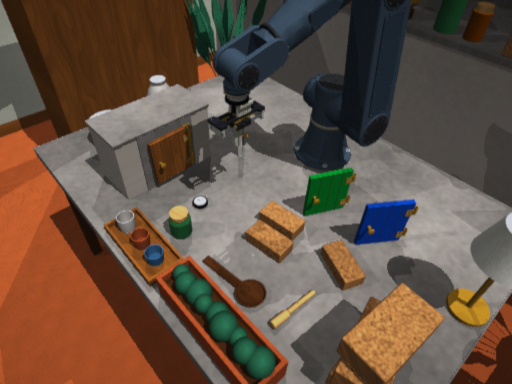

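```bash
python3 - <<'E'
from h import *
t=arm.capture("top");im=t["image"];h=cv2.cvtColor(im,cv2.COLOR_BGR2HSV)
m=((h[...,1]>140)&(h[...,2]>100)&(h[...,0]<17)).astype(np.uint8)
m[:,:352]=0;m[:120]=0;m[174:]=0;m[:,372:]=0
n,l,st,ce=cv2.connectedComponentsWithStats(m);i=1+st[1:,4].argmax();print(st[i])
v,u=np.nonzero(l==i);P=np.array([ray(t,a,b,.225)[:2] for a,b in zip(u,v)])
w=np.linalg.svd(P-P.mean(0),full_matrices=False)[2][0];w*=np.sign(w[0]);print("centre",P.mean(0),"yaw",np.degrees(np.arctan2(w[1],w[0]))-90)
print(cv2.minAreaRect((P*1000).astype(np.float32)))
# niche front-top edge: gradient per row
g=cv2.cvtColor(im,cv2.COLOR_BGR2GRAY).astype(float);E=[]
for r in list(range(90,122))+list(range(178,210)):
    row=np.diff(g[r,362:386]);k=row.argmax()
    if 0<k<22:
        a,b,c=row[k-1:k+2];E.append(ray(t,362+k+.5+.5*(a-c)/(a-2*b+c),r,.262)[:2])
E=np.array(E);f=cv2.fitLine((E*1000).astype(np.float32),cv2.DIST_HUBER,0,.01,.01).ravel();f*=np.sign(f[0]);print("niche yaw",np.degrees(np.arctan2(f[1],f[0]))-90, abs(((E*1000-f[2:])@[-f[1],f[0]])).mean())
cv2.imwrite("pics/q1.png",cv2.resize(im[118:190,335:385],None,fx=10,fy=8,interpolation=cv2.INTER_CUBIC))
E
```

```text
[358 124   9  50 276]
centre [ 0.60046477 -0.26578222] yaw -87.56079547152557
((601.3121948242188, -265.9249267578125), (149.28001403808594, 16.709239959716797), 2.371675968170166)
niche yaw -88.88983 1.4523069512578202
```

View pics/q1.png

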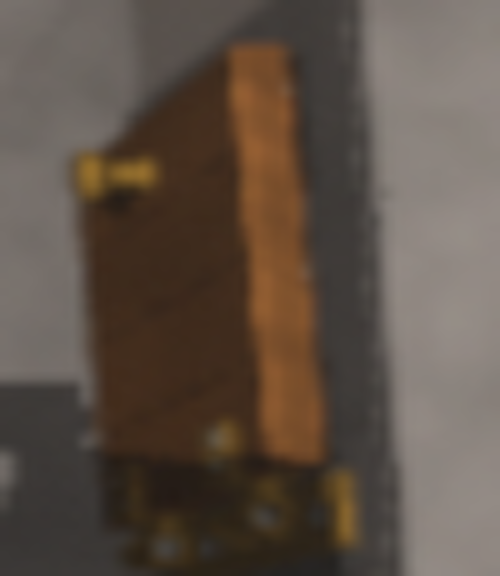

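```bash
python3 -m creep '[[[20,-20,0],0,0],[[40,-35,0],0,0],[[40,-35,0],0,0],[[40,-35,-10],0,0],[[30,-25,-20],0,0],[[12,-25,-20],0,0],[[0,-15,-10],0,0],[[0,-8,0],0,0],[[0,-4,0],0,0],[[0,0,0],0,0]]'
```

```text
time_s: 32.05
eef_pos: [0.6515, -0.2353, 0.38]
tool_rot: [0.0, 1.0, 0.007, 0.001]
contact_force: [0.7, 0.6, 0.6]
gripper_width: 0.005
```

```bash
python3 -m creep '[[[0,-2,0],0,0],[[0,-2,0],0,0],[[0,-1.5,0],0,0],[[0,-1.5,0],0,0],[[0,-1.5,0],0,0],[[0,-1.5,0],0,0],[[0,-1,0],0,0],[[0,-1,0],0,0],[[0,-1,0],0,0],[[0,-1,0],0,0],[[0,-1,0],0,0]]';python3 -m creep '[[[0,-0.5,0],0,0],[[0,-0.5,0],0,0]]'; python3 -m creep '[[[0,-0.5,0],0,0],[[0,-0.3,0],0,0]]'
```

```text
time_s: 33.42
eef_pos: [0.6516, -0.2506, 0.379]
tool_rot: [0.0, 1.0, 0.007, 0.0]
contact_force: [-0.4, 0.4, 0.5]
gripper_width: 0.005
time_s: 33.67
eef_pos: [0.6516, -0.2512, 0.3789]
tool_rot: [-0.0, 1.0, 0.007, -0.0]
contact_force: [-1.0, 5.8, 0.7]
gripper_width: 0.004
time_s: 33.92
eef_pos: [0.6516, -0.2515, 0.3789]
tool_rot: [-0.001, 1.0, 0.007, -0.0]
contact_force: [-0.9, 7.6, 2.5]
gripper_width: 0.005
```

```bash
python3 - <<'E'
from h import *
cv2.imwrite("pics/r0.png",arm.capture("scene")["image"])
E
python3 -m creep '[[[0,0.3,0],0,0],[[0,0.3,0],0,0],[[0,0.3,0],0,0],[[0,0.3,0],0,0],[[0,0.3,0],0,0],[[0,0.5,0],0,0],[[0,1,0],0,0],[[0,3,0],0,0],[[0,10,0],0,0],[[0,25,0],0,0],[[0,40,10],0,0],[[0,30,20],0,0]]'; python3 -m creep '[[[-40,40,20],0,0],[[-50,35,10],0,0],[[-50,30,0],0,0],[[-40,10,0],0,0],[[0,0,0],0,0]]'
python3 - <<'E'
from h import *
t=arm.capture("top");im=t["image"];s=arm.capture("scene");cv2.imwrite("pics/r1.png",s["image"])
h=cv2.cvtColor(im,cv2.COLOR_BGR2HSV)
m=((h[...,1]>140)&(h[...,2]>100)&(h[...,0]<17)).astype(np.uint8)
m[:,:352]=0;m[:120]=0;m[174:]=0;m[:,372:]=0
n,l,st,ce=cv2.connectedComponentsWithStats(m);i=1+st[1:,4].argmax()
v,u=np.nonzero(l==i);P=np.array([ray(t,a,b,.225)[:2] for a,b in zip(u,v)])
w=np.linalg.svd(P-P.mean(0),full_matrices=False)[2][0];w*=np.sign(w[0]);print("centre",P.mean(0),"yaw",np.degrees(np.arctan2(w[1],w[0]))-90)
a=cv2.imread("pics/r0.png");b=cv2.imread("pics/r1.png");c=cv2.imread("pics/p3.png")
f=lambda x:cv2.resize(x[120:190,140:200],None,fx=4.3,fy=6,interpolation=cv2.INTER_CUBIC)
cv2.imwrite("pics/r2.png",np.hstack([f(a),f(b),f(c)]))
print(arm.get_state()["eef_pos"])
E
```

```text
time_s: 35.48
eef_pos: [0.6513, -0.1383, 0.4086]
tool_rot: [-0.0, 1.0, 0.008, -0.001]
contact_force: [-0.4, 0.6, 0.2]
gripper_width: 0.007
time_s: 36.1
eef_pos: [0.4694, -0.0245, 0.4394]
tool_rot: [-0.0, 1.0, 0.008, 0.0]
contact_force: [0.5, 0.2, 0.7]
gripper_width: 0.005
centre [ 0.60007869 -0.26564904] yaw -87.43317161801666
[ 0.47158989 -0.02557757  0.43939907]
```

View pics/r2.png

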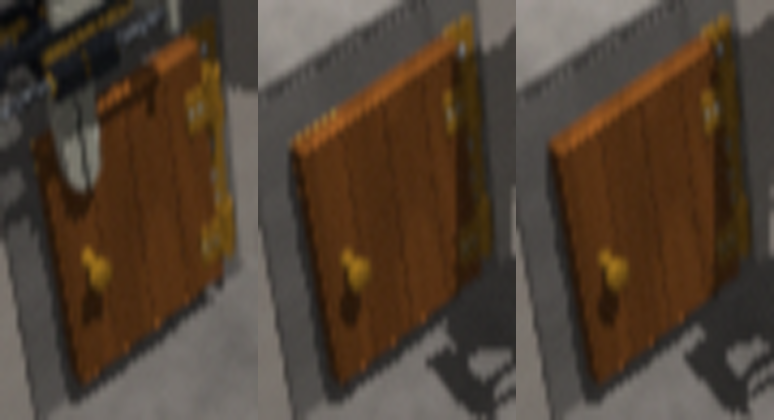

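```bash
python3 -c "
from rig import arm
print(arm.finish_job())"
```

```text
the job is handed in; nothing more can be done
None
```

The door is back on its hinges and swung shut, and I have handed the job in at about 36 s of the 72 s.

- **Hanging:** I pinched the brown door by its top edge and held it square open from the wall. I then felt for the pins with about 6 N of contact. The knuckles dropped over them about 1.5 mm from my camera estimate in x and 1 mm in y. I felt both walls of the bore from side to side, and the collars stopped the door 22 mm below first contact, which matches the pin height. I let go with about 6–7 N resting on the collars.
- **Shutting:** I pushed the door shut slowly with closed fingers. It stopped firmly on the buffers at about 4 N, and I pressed it to about 15 N.
- **Last checks:**
    - I pushed once more, to about 8 N, and the stop came at the same place.
    - The door looked the same while pressed and after I let go, so it had not sprung back.
    - The gripper was well clear of everything.
    - The bystanders visible in the pictures looked undisturbed; the bowl is now hidden behind the door.
- **One disagreement:** the top camera reads the door's angle as about 1.3–1.5° more open than the niche's. I put that down to the pins being off nominal and to pixel noise, because the stop was firm and repeatable. I could not settle it any more finely.

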